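Slide the parts box through the gap into its bench bay

ROBOT

A 6-joint arm with a two-finger parallel gripper is mounted at the origin on the work surface. World frame = base frame: x ahead of the robot, y to its left, z up, the work surface at z = 0. Lengths are in m, angles in rad, forces in N, time in s.
With the tool pointing down it reaches from about 0.3 to 0.875 m from the base axis. Payload 6.4 kg.
Tool frame: the origin (TCP) lies midway between the tips of the shut fingers; the grasp point (between the pads) lies 19 mm behind it (grasp_offset is the distance from the TCP to the grasp point, in m); z points along the fingers, y is the line along which they close (so a half turn about z gives the same grasp; the last joint's range is limited). The gripper opens to 85 mm and grips with 20 to 120 N. Pads are 22 mm wide; open, the fingers measure 114 mm over their backs; the gripper's body (76 mm by 85 mm) begins 54 mm behind the grasp point. The pads swing forward as they close: fully open they stand 13 mm farther back than shut.
Start: joints at [0.989, 0.181, 1.607, -0, 1.354, -0.206], TCP at [0.211, 0.535, 0.231] pointing down, gripper open.
Joint ranges: [-2.99, 2.99], [-0.89, 2.07], [0.3, 2.58], [-1.14, 4.28], [0, 2.63], [-3.12, 3.12]. Speed limits (rad/s): [2.57, 2.57, 3.01, 3.14, 3.14, 3.14].

INTERFACE

Orientations are given as a unit quaternion [w, x, y, z].
In Python, from bench import * gives the robot as it stands. The module is installed in compiled form; this text tells all that it offers.
- The arm moves only by the tool servo_tool, never from a script. Its argument "commands" is text: rows parted by semicolons, each of 7 numbers parted by spaces: the turn, a rotation vector about the tool's x, y, z in rad, then the shift along the tool's x, y, z in mm, then the opening, from 0 (shut) to 1 (fully open). In form: wx wy wz dx dy dz claw; .... A call has 1 to 5 rows; each row shifts and turns the commanded pose from where the row before left it, along the tool's axes as they then stand; what a row does not reach is not made up. A row lasts 1/8 s, in which the tool goes at most 62.5 mm and 10.7 degrees, less where a joint would pass 70% of its speed; a pose out of reach is approached as far as the arm can. A call with a gripper value outside its range is refused whole. The fingers move at their own pace and stop on an object; the grip force is fixed at half the most. Time passes only in rows, so rows that do not move let the fingers close. It gives the time, the measured TCP pose, the force, the opening and the grip force at its end, in the units of the state.
- get_obs(): the state, without advancing time (a new reading comes with each control period).
- camera(name): name is "scene" or "side" or "wrist"; returns the picture (384x512x3 uint8, blue, green, red); there is no depth.
- calibration(name): a dict with "fx", "fy", "cx", "cy" (pixels), "k1" (the pictures are not rectified: a ray, as slopes to the right and down, at radius r is drawn at 1 + k1 r^2 times it, then the intrinsics apply), "R" (3x3) and "t" (3): a world point X has camera coordinates R X + t. Camera axes: x right, y down, z forward; pixel columns grow to the right and rows downward; lengths in m; the calibration is good to about 2 mm. A picture is of the moment at which its call begins: read the wrist's pose just before it. calibration takes no time and is no camera call; for the wrist camera it gives the pose at the moment of the call.
- hand_in(): hands the job in; it is judged then, once.
The state is a dict: "time_s": time; "q": joint angles; "dq": joint speeds; "joint_efforts": joint torques, N m; "eef_pos": TCP position; "eef_rot": TCP orientation; "wrist_force": force on the tool from outside, world axes, zero at the start; "torque": the same for the moment, N m; "opening": opening from 0.0 (shut) to 1.0 (fully open); "grasp_force": force on a finger pad.
Only numpy, scipy, OpenCV 4.12 (cv2) and the standard library are available. Lean on these libraries where they do the work, as an engineer would, in place of code of your own. Each camera call takes 0.05 s, during which the arm holds its last target. There are 200 camera calls.

TASK

Push the flat lidded parts box along the bench top, long way first, through the narrow gap between the two timber gate blocks and into the bay, until its leading end is squarely up against the end board. Push it only: do not lift or tip it, and leave the other things on the bench and in the bay where they stand.

Things in the scene. Friction and masses are not known exactly. Their poses are not given: they have to be found in the camera images.
- parts_box: Loose closed plastic box, grey with a flat black lid: a rounded block 100 mm long (its x), 64 mm wide (its y), 42 mm high; 0.25 to 0.5 kg, slides under a few newtons. Origin at the centre of its underside, z up; both ends alike. It starts flat on the bench outside the gap, off its line and turned up to 20 degrees. It is home with its centre at bay x = 100 mm, y = 0.
- bay: Low timber frame fixed to the bench, 38 mm high, open above. Origin on the bench midway across the gap's mouth; x points straight through the gap into the bay, y across, z up. Two gate blocks (x = 0 to 38 mm) leave a gap 72 mm wide, y = -36 to +36 mm, and reach out to |y| = 110 mm. Behind them the bay is 172 mm wide and 112 mm deep.
- gap (a point): Middle of the gap's mouth, in the plane of the gate blocks' outer faces (bay x = 0, y = 0), 19 mm above the bench; axes as the bay's. The blocks' edges are rounded 4 mm.
- end_face (a point): Middle of the end board's inner face (bay x = 150 mm, y = 0), 19 mm above the bench; axes as the bay's.
- jar: Bystander: small glass jar with steel cap, 34 mm diameter, 52 mm high, standing loose in the bay at one side of the place for the box, about 65 mm off the bay's middle line. Origin under its centre.
- tin: Bystander: small steel tin, 34 mm diameter, 36 mm high, standing loose in the bay at the other side, about 65 mm off the middle line. Origin under its centre.
- tape: Bystander: tape measure, 62 x 34 mm and 58 mm high, loose on the bench. Origin under its centre.
- screwdriver: Bystander: screwdriver lying loose on the bench. Its x runs along it to the tip.
- hammer: Bystander: hammer lying loose on the bench. Its x runs along it to the head.
- food_can: Bystander: food can, 74 mm diameter, 110 mm high, loose on the bench. Origin under its centre.
- sanding_block: Bystander: cork sanding block 100 x 60 x 32 mm, loose on the bench. Origin under its centre.
Things that resemble listed ones, but are neither listed nor needed, are in the scene too. Of the things shaped like the parts_box, the grey one is meant.

How it is judged:
On the way:
1. the box is in the gap, long way first, lying on the bench (x of parts_box in the frame of bay between -0.03 and 0.075 m and y of parts_box in the frame of bay between -0.012 and 0.012 m and angle between the x axis of parts_box and the x axis of bay, either way round below 0.25 rad), for 0.05 s.
At the end, for the whole second after the job is handed in: The box lies flat and at rest in the bay behind the gate blocks, its leading end within 7 mm of the end board, within 25 mm of the bay's middle line sideways and turned from it by less than 0.12 rad (7 degrees) (x of parts_box in the frame of bay between 0.093 and 0.103 m and y of parts_box in the frame of bay between -0.025 and 0.025 m and angle between the x axis of parts_box and the x axis of bay, either way round below 0.12 rad and height (world z) of parts_box below 0.005 m and angle between parts_box's own z axis and vertical below 0.05 rad and linear speed of parts_box below 0.01 m/s); the robot touches nothing.
It fails at once if the parts box is lifted more than 12 mm (height (world z) of parts_box above 0.012 m).
It fails at once if the parts box is tipped more than 0.3 rad (angle between parts_box's own z axis and vertical above 0.3 rad).
It fails at once if the jar or the tin in the bay is moved more than 15 mm (distance of any of jar, tin from where it was at the start of the episode above 0.015 m).
It fails at once if another bystander on the bench is moved more than 15 mm (distance of any of tape, screwdriver, hammer, food_can, sanding_block from where it was at the start of the episode above 0.015 m).
It also fails if it takes over 64 s, if anything falls off the work surface, if the arm or the gripper's body presses on something with over 40 N, if the wrist force passes 120 N, or if a joint passes its speed limit or range.

## Working session

There is one attempt and no reset: what is moved stays moved. The work goes in short steps, Python scripts to look and compute and a tool call to move; the robot and the scene stay as the last step left them, time stands still between calls to the robot, and variables do not carry over. Pictures are saved under pics/ and viewed, at most 10 in all, crops included, and the job is handed in when it is done.

Besides the shell and the picture viewer there is one more tool, called after ">>>" as name(argument=value, ...) on one line, values as JSON. servo_tool: Moves the arm, as the interface text tells. Its arguments: {"type":"object","properties":{"commands":{"type":"string"}},"required":["commands"]}

```bash
mkdir -p pics; cat > h.py <<'E'
from bench import *
import numpy as np, cv2
def ray(c,u,v):
    K=np.array([[c['fx'],0,c['cx']],[0,c['fy'],c['cy']],[0,0,1.]])
    d=np.array([(u-c['cx'])/c['fx'],(v-c['cy'])/c['fy']]); s=d.copy()
    for _ in range(20): s=d/(1+c['k1']*(s@s))
    R=np.array(c['R']);t=np.array(c['t'])
    return -R.T@t, R.T@np.array([s[0],s[1],1.])
def hit(c,u,v,z):
    o,d=ray(c,u,v); return o+d*(z-o[2])/d[2]
def proj(c,X):
    p=np.array(c['R'])@np.array(X)+np.array(c['t']); s=p[:2]/p[2]; s=s*(1+c['k1']*(s@s))
    return np.array([c['fx']*s[0]+c['cx'],c['fy']*s[1]+c['cy']])
E
python3 - <<'E'
from h import *
a=camera("scene");b=camera("side")
cv2.imwrite("pics/scene.png",a);cv2.imwrite("pics/side.png",b)
for n in("scene","side"):
    c=calibration(n);print(n,c['fx'],-np.array(c['R']).T@c['t'])
print(get_obs())
E
```

```text
scene 355.46808731992945 [ 1.22538042 -0.15887236  0.81854108]
side 433.6083672233699 [ 0.33104859 -0.76217696  0.88597287]
{'time_s': 0.1, 'q': array([ 9.88687572e-01,  1.81500725e-01,  1.60789293e+00,  3.77353503e-05,
        1.35386882e+00, -2.06332523e-01]), 'dq': array([ 0.00062323, -0.00246574, -0.00168207,  0.00040253, -0.00247212,
        0.00065614]), 'joint_efforts': array([ 1.39954253e-03, -4.45882022e+01, -3.52236342e+01, -1.65221295e-04,
        4.13852278e-03,  2.52483090e-05]), 'eef_pos': array([0.21072515, 0.53444655, 0.23046246]), 'eef_rot': array([-3.37687173e-04,  1.86788536e-01,  9.82399789e-01, -7.63790182e-04]), 'wrist_force': array([ 0.10571599,  0.46823593, -0.66793301]), 'torque': array([-0.00351005, -0.03291505,  0.0221899 ]), 'grasp_force': 0.0, 'opening': 0.9983482564613889}
```

View pics/scene.png

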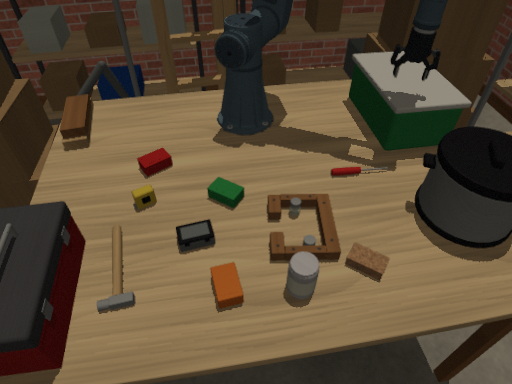

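View pics/side.png

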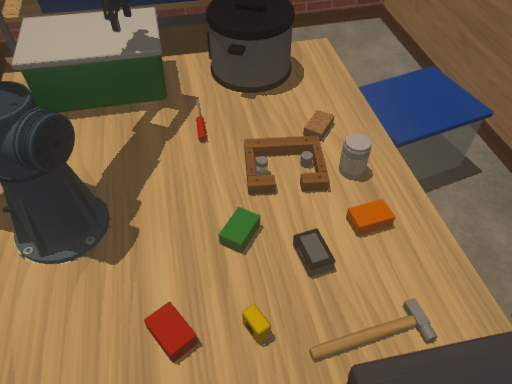

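Both views show four box-shaped things: grey/black (scene 196,235; side 314,252), red (155,162), green (227,192) and orange (227,285). The grey one is meant. The bay opens to the left in the scene view (gate blocks at 275,205 and 277,245), towards the viewer in the side view. I'll check the choice with one crop.

```bash
python3 - <<'E'
from h import *
b=cv2.imread("pics/side.png")[120:280,190:390]
cv2.imwrite("pics/c1.png",cv2.resize(b,None,fx=3.75,fy=3.75,interpolation=cv2.INTER_CUBIC))
E
```

```text
(no output)
```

View pics/c1.png

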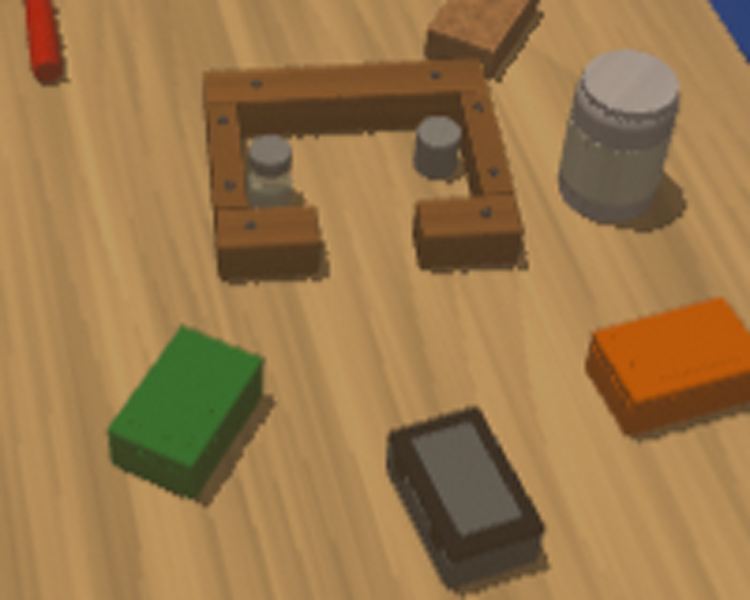

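The crop confirms it: the box is grey with a black-rimmed lid, with corners at crop (388,433), (478,407), (543,530), (457,557). Gate front top edges run (218,248)-(322,243) and (418,240)-(522,235).

```bash
python3 - <<'E'
from h import *
c=calibration("side")
f=lambda u,v,z: hit(c,u/3.75+190,v/3.75+120,z)
G=np.array([f(*p,.038) for p in[(218,248),(322,243),(418,240),(522,235)]])
B=np.array([f(*p,.042) for p in[(388,433),(478,407),(543,530),(457,557)]])
E=np.array([f(*p,.038) for p in[(205,75),(485,60)]])
J=np.array([f(270,145,.052),f(438,130,.036)])
np.set_printoptions(precision=4,suppress=True)
print(G[:,:2],B[:,:2],E[:,:2],J[:,:2],sep='\n')
print([np.linalg.norm(B[i]-B[i-1]) for i in range(4)],np.linalg.norm(G[0]-G[3]),np.linalg.norm(G[1]-G[2]))
y=(G[0]-G[3])[:2];y/=np.linalg.norm(y);x=np.array([y[1],-y[0]]);o=G[:,:2].mean(0)
bc=B[:,:2].mean(0);bx=(B[0]+B[1]-B[2]-B[3])[:2];bx/=np.linalg.norm(bx)
T=np.array([x,y])
print("bay o",o,"yaw",np.degrees(np.arctan2(x[1],x[0])),"box",bc,"yaw",np.degrees(np.arctan2(bx[1],bx[0])))
print("in bay",T@(bc-o), [T@(e[:2]-o) for e in list(E)+list(J)])
# mask check in the scene view
s=calibration("scene")
print([proj(s,[*o,.038]),proj(s,[*bc,.042])])
for n in("scene","side"):print(n,[np.round(proj(calibration(n),p)) for p in ([*bc,.042],[*o,.038])])
E
```

```text
[[ 0.4763 -0.001 ]
 [ 0.5492 -0.0121]
 [ 0.6163 -0.0239]
 [ 0.6897 -0.0351]]
[[ 0.5491 -0.1842]
 [ 0.6114 -0.1767]
 [ 0.6214 -0.2739]
 [ 0.5648 -0.281 ]]
[[0.5034 0.1801]
 [0.7218 0.1499]]
[[0.532  0.0788]
 [0.6636 0.0834]]
[np.float64(0.09804838585337505), np.float64(0.06273380494224012), np.float64(0.0976954515321208), np.float64(0.05701922090330758)] 0.21615291680490845 0.06818157144968551
bay o [ 0.5829 -0.018 ] yaw 80.92413426933084 box [ 0.5867 -0.229 ] yaw 97.52479583820137
in bay [-0.2077 -0.037 ] [array([0.1831, 0.1098]), array([ 0.1877, -0.1107]), array([0.0876, 0.0655]), array([ 0.1129, -0.0637])]
[array([267.5874, 220.5411]), array([193.4441, 230.1027])]
scene [array([193., 230.]), array([268., 221.])]
side [array([314., 248.]), array([289., 184.])]
```

>>> servo_tool(commands="0 0 0 -42 -38 0 1;0 0 0 -42 -38 0 1;0 0 0 -42 -38 0 1;0 0 0 -42 -38 0 1;0 0 0 -42 -38 0 1")

```text
time_s: 0.72
eef_pos: [0.3369, 0.2794, 0.2311]
eef_rot: [0.0, 0.187, 0.982, -0.0]
wrist_force: [1.7, 0.0, 1.2]
opening: 1.005
grasp_force: 0.0
```

>>> servo_tool(commands="0 0 0 -42 -38 0 1;0 0 0 -42 -38 0 1;0 0 0 -42 -38 0 1;0 0 0 -42 -38 0 1;0 0 0 -42 -38 0 1")

```text
time_s: 1.35
eef_pos: [0.4626, 0.0255, 0.2312]
eef_rot: [-0.0, 0.187, 0.982, 0.0]
wrist_force: [1.1, 0.3, -0.3]
opening: 0.999
grasp_force: 0.0
```

>>> servo_tool(commands="0 0 0 -42 -38 0 1;0 0 0 -42 -38 0 1;0 0 0.18 0 0 0 1;0 0 0.18 0 0 0 1;0 0 0.18 0 0 0 1")

```text
time_s: 1.98
eef_pos: [0.5122, -0.0744, 0.2307]
eef_rot: [-0.001, 0.445, 0.896, -0.0]
wrist_force: [0.1, 0.5, -0.2]
opening: 0.999
grasp_force: 0.0
```

>>> servo_tool(commands="0 0 0.18 0 0 0 1;0 0 0.18 0 0 0 1;0 0 0.165 0 0 0 1;0 0 0 0 0 0 1")

```text
time_s: 2.48
eef_pos: [0.5122, -0.0742, 0.2309]
eef_rot: [-0.0, 0.659, 0.752, -0.0]
wrist_force: [0.5, 0.8, -0.9]
opening: 0.999
grasp_force: 0.0
```

>>> servo_tool(commands="0 0 0 -41 13.5 0 1;0 0 0 -41 13.5 0 1;0 0 0 -41 13.5 0 1;0 0 0 -40 13.5 0 1;0 0 0 0 0 0 1")

```text
time_s: 3.1
eef_pos: [0.5874, -0.2315, 0.2304]
eef_rot: [-0.0, 0.659, 0.752, -0.0]
wrist_force: [-0.1, 0.4, -0.5]
opening: 1.002
grasp_force: 0.0
```

```bash
python3 - <<'E'
from h import *
c=calibration("wrist");a=camera("wrist");cv2.imwrite("pics/w1.png",a)
import pickle;pickle.dump(c,open("w1.pkl","wb"));print(get_obs()['eef_pos'],[proj(c,[.587,-.229,.042])])
E
```

```text
[ 0.58691776 -0.22973417  0.23035763] [array([263.06198549, 166.61327091])]
```

View pics/w1.png

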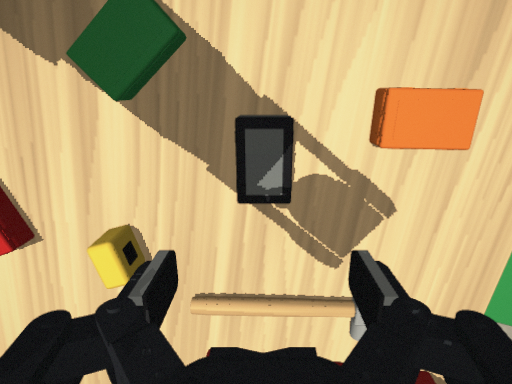

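The wrist view shows the grey box, lid corners (236,116), (293,117), (292,203), (237,203), well aligned with the tool. The tape (115,255) and the hammer lie behind it.

```bash
python3 - <<'E'
from h import *
import pickle
c=pickle.load(open("w1.pkl","rb"))
B=np.array([hit(c,*p,.042)[:2] for p in[(236,116),(294,117),(292,203),(237,203)]])
bc=B.mean(0);bx=(B[0]+B[1]-B[2]-B[3]);print(bc,np.degrees(np.arctan2(bx[1],bx[0])),[np.linalg.norm(B[i]-B[i-1]) for i in range(4)])
print([hit(c,*p,.0)[:2] for p in[(190,300),(380,300),(115,265)]])
E
```

```text
[ 0.58814009 -0.22325418] 97.33488971428271 [np.float64(0.09933364320420567), np.float64(0.06203680306648851), np.float64(0.09827009652331303), np.float64(0.06462479243954894)]
[array([ 0.5075789 , -0.45484975]), array([ 0.78689913, -0.41748534]), array([ 0.39884767, -0.40894108])]
```

>>> servo_tool(commands="0 0 0 5 0 50 1;0 0 0 0 0 60 1;0 0 0 0 0 60 1;0 0 0 0 0 40 1;0 0 0 0 0 13 1")

```text
time_s: 3.78
eef_pos: [0.5842, -0.2215, 0.0054]
eef_rot: [-0.003, 0.659, 0.752, -0.0]
wrist_force: [0.3, -0.7, 0.8]
opening: 0.999
grasp_force: 0.0
```

>>> servo_tool(commands="0 0 0 0 0 0 0.85;0 0 0 0 0 0 0.8;0 0 0 0 0 0 0.8")

```text
time_s: 4.15
eef_pos: [0.5879, -0.2247, 0.0105]
eef_rot: [0.002, 0.66, 0.752, 0.0]
wrist_force: [-0.1, -0.3, 0.6]
opening: 0.801
grasp_force: 0.0
```

>>> servo_tool(commands="0 0 0 0 0 0 0.78;0 0 0.07 0 0 0 0.78;0 0 0.07 0 0 0 0.78;0 0 0.07 0 0 0 0.78;0 0 0.075 0 0 0 0.78")

```text
time_s: 4.78
eef_pos: [0.5869, -0.2242, 0.0089]
eef_rot: [0.0, 0.76, 0.649, 0.0]
wrist_force: [0.8, 0.6, 1.3]
opening: 0.777
grasp_force: 1.3
```

>>> servo_tool(commands="0 0 0 0 -8 0 0.78;0 0 0 0 -8 0 0.78;0 0 0 0 -8 0 0.78;0 0 0 0 -7 0 0.78;0 0 0 0 -7 0 0.78")

```text
time_s: 5.4
eef_pos: [0.5488, -0.2181, 0.0086]
eef_rot: [0.0, 0.76, 0.65, 0.0]
wrist_force: [3.5, -0.1, 2.1]
opening: 0.776
grasp_force: 1.9
```

>>> servo_tool(commands="0 0 0 0 0 0 0.78;0 0 0 0 0 0 0.78")

```text
time_s: 5.65
eef_pos: [0.5478, -0.2174, 0.0075]
eef_rot: [-0.001, 0.76, 0.65, -0.001]
wrist_force: [-0.6, -0.1, -0.1]
opening: 0.778
grasp_force: 0.0
```

>>> servo_tool(commands="0 0 0 0 0 0 0.95;0 0 0 0 0 0 1;0 0 0 0 0 -40 1;0 0 0 0 0 -60 1;0 0 0 0 0 -60 1")

```text
time_s: 6.28
eef_pos: [0.5485, -0.2177, 0.1695]
eef_rot: [-0.001, 0.76, 0.65, -0.0]
wrist_force: [0.7, -0.2, -0.7]
opening: 1.002
grasp_force: 0.0
```

>>> servo_tool(commands="0 0 0 0 0 -60 0.7;0 0 0 0 0 -30 0.35;0 0 0 0 0 0 0.35;0 0 0 0 0 0 0.35")

```text
time_s: 6.78
eef_pos: [0.5483, -0.2176, 0.2567]
eef_rot: [-0.001, 0.76, 0.65, -0.0]
wrist_force: [-1.0, -0.3, -0.6]
opening: 0.35
grasp_force: 0.0
```

```bash
python3 - <<'E'
from h import *
c=calibration("wrist");a=camera("wrist");cv2.imwrite("pics/w2.png",a)
import pickle;pickle.dump(c,open("w2.pkl","wb"));print(get_obs()['eef_pos'],[proj(c,[.583,-.018,.038])])
E
```

```text
[ 0.54804962 -0.21745108  0.25605721] [array([267.55853337, -34.59046974])]
```

View pics/w2.png

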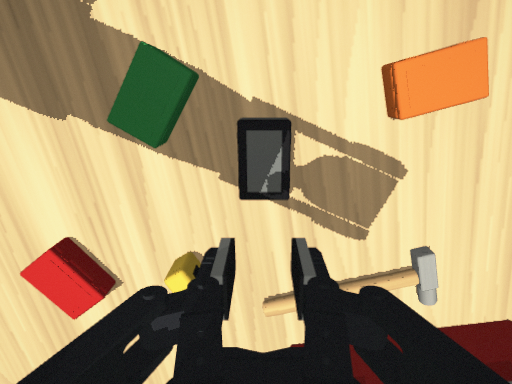

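Box lid corners are now at (238,119), (291,119), (290,199), (239,199), upright in the image and so aligned with the tool. The gap is still out of view ahead.

```bash
cat >> h.py <<'E'
O=np.array([.583,-.018]);YAW=np.radians(80.9)
def bay(p):
    x=np.array([np.cos(YAW),np.sin(YAW)]);d=np.asarray(p)[:2]-O;return np.array([x@d,-x[1]*d[0]+x[0]*d[1]])*1000
E
python3 - <<'E'
from h import *
import pickle
c=pickle.load(open("w2.pkl","rb"))
B=np.array([hit(c,*p,.042)[:2] for p in[(238,119),(291,119),(290,199),(239,199)]])
bc=B.mean(0);bx=(B[0]+B[1]-B[2]-B[3]);print(bc,bay(bc),np.degrees(np.arctan2(bx[1],bx[0])-YAW))
o=get_obs();print(bay(o['eef_pos']))
from scipy.spatial.transform import Rotation as R
w,x,y,z=o['eef_rot'];print(np.degrees(np.arctan2(*R.from_quat([x,y,z,w]).as_matrix()[1::-1,0])-YAW))
E
```

```text
[ 0.549779   -0.21435592] [-199.13871855    1.74759598] 0.3855026729072586
[-202.468435      2.96568796]
0.21834159122886096
```

>>> servo_tool(commands="0 0 0 40 0 0 0.35;0 0 0 40 0 0 0.35;0 0 0 40 0 0 0.35;0 0 0 0 0 0 0.35")

```text
time_s: 7.32
eef_pos: [0.5668, -0.0966, 0.2561]
eef_rot: [-0.002, 0.759, 0.652, -0.001]
wrist_force: [0.2, 0.0, 0.1]
opening: 0.351
grasp_force: 0.0
```

```bash
python3 - <<'E'
from h import *
c=calibration("wrist");a=camera("wrist")
import pickle;pickle.dump(c,open("w3.pkl","wb"))
cv2.imwrite("pics/w3.png",cv2.resize(a[:240,130:400],None,fx=2.5,fy=2.5,interpolation=cv2.INTER_CUBIC))
E
```

```text
(no output)
```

View pics/w3.png

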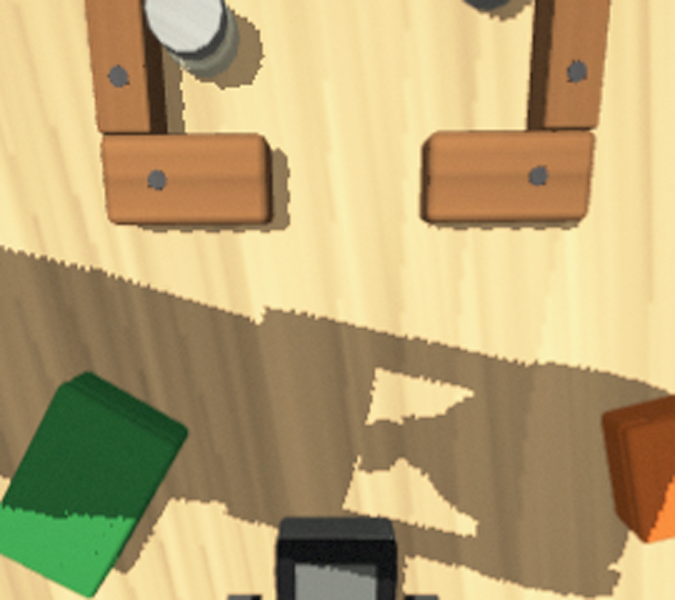

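Both gate blocks are visible: outer front corners at (110,222) and (588,217), inner corners at (271,221) and (424,218). The box front edge runs from (279,540) to (396,537).

```bash
python3 - <<'E'
from h import *
import pickle
c=pickle.load(open("w3.pkl","rb"))
f=lambda u,v,z:hit(c,u/2.5+130,v/2.5,z)
for p in[(108,222),(271,221),(424,218),(590,217),(103,136),(267,136),(428,132),(594,130)]:print(p,np.round(bay(f(*p,.038)),1))
for p in[(277,540),(397,537)]:print(np.round(bay(f(*p,.042)),1))
E
```

```text
(108, 222) [  4.6 107.2]
(271, 221) [ 5.7 33.3]
(424, 218) [  7.6 -35.9]
(590, 217) [   8.5 -110.7]
(103, 136) [ 40.1 106.2]
(267, 136) [40.8 34.4]
(428, 132) [ 43.  -35.9]
(594, 130) [  44.2 -108.2]
[-149.2   32.6]
[-146.9  -29. ]
```

>>> servo_tool(commands="0 0 0 -51 0 0 0.35;0 0 0 -51 0 0 0.35;0 0 0 -51 0 0 0.35;0 0 0 -50 0 0 0.35;0 0 0 0 0 0 0.35")

```text
time_s: 8.0
eef_pos: [0.5341, -0.3045, 0.2566]
eef_rot: [-0.001, 0.762, 0.648, -0.001]
wrist_force: [-0.5, 0.2, -1.1]
opening: 0.351
grasp_force: 0.0
```

>>> servo_tool(commands="0 0 0 0 0 60 0.35;0 0 0 0 0 60 0.35;0 0 0 0 0 60 0.35;0 0 0 0 0 50 0.35;0 0 0 0 0 16 0.35")

```text
time_s: 8.62
eef_pos: [0.5333, -0.2977, 0.008]
eef_rot: [-0.004, 0.76, 0.65, -0.001]
wrist_force: [0.1, 0.8, 0.4]
opening: 0.349
grasp_force: 0.0
```

>>> servo_tool(commands="0 0 0 0 0 0 0.35")

```text
time_s: 8.75
eef_pos: [0.5357, -0.2996, 0.0117]
eef_rot: [-0.001, 0.76, 0.65, -0.0]
wrist_force: [-0.4, 0.6, 0.7]
opening: 0.347
grasp_force: 0.0
```

>>> servo_tool(commands="0 0 0 10 0 0 0.35;0 0 0 10 0 0 0.35;0 0 0 14 0 0 0.35;0 0 0 14 0 0 0.35;0 0 0 14 0 0 0.35")

```text
time_s: 9.38
eef_pos: [0.5463, -0.2382, 0.0129]
eef_rot: [0.001, 0.76, 0.65, 0.0]
wrist_force: [-0.4, -3.9, 3.4]
opening: 0.35
grasp_force: 1.8
```

>>> servo_tool(commands="0 0 0 14 0 0 0.35;0 0 0 14 0 0 0.35;0 0 0 14 0 0 0.35;0 0 0 14 0 0 0.35;0 0 0 14 0 0 0.35")

```text
time_s: 10.0
eef_pos: [0.5566, -0.1687, 0.0122]
eef_rot: [-0.0, 0.76, 0.65, -0.0]
wrist_force: [-1.4, -4.4, 2.2]
opening: 0.353
grasp_force: 1.8
```

>>> servo_tool(commands="0 0 0 9 0 0 0.35;0 0 0 6 0 0 0.35;0 0 0 3 0 0 0.35;0 0 0 -25 0 0 0.35;0 0 0 -15 0 -30 0.5")

```text
time_s: 10.62
eef_pos: [0.5506, -0.1901, 0.0397]
eef_rot: [-0.003, 0.76, 0.65, -0.001]
wrist_force: [1.1, -0.1, 0.1]
opening: 0.5
grasp_force: 0.0
```

>>> servo_tool(commands="0 0 0 10 0 -60 1;0 0 0 20 0 -60 1;0 0 0 20 0 -60 1;0 0 0 0 0 -30 1;0 0 0 0 0 0 1")

```text
time_s: 11.25
eef_pos: [0.5622, -0.1423, 0.2537]
eef_rot: [0.002, 0.76, 0.65, 0.001]
wrist_force: [0.1, 0.2, -0.3]
opening: 1.0
grasp_force: 0.0
```

```bash
python3 - <<'E'
from h import *
c=calibration("wrist");a=camera("wrist")
import pickle;pickle.dump(c,open("w4.pkl","wb"))
cv2.imwrite("pics/w4.png",cv2.resize(a[:240,130:400],None,fx=2.5,fy=2.5,interpolation=cv2.INTER_CUBIC))
E
```

```text
(no output)
```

View pics/w4.png

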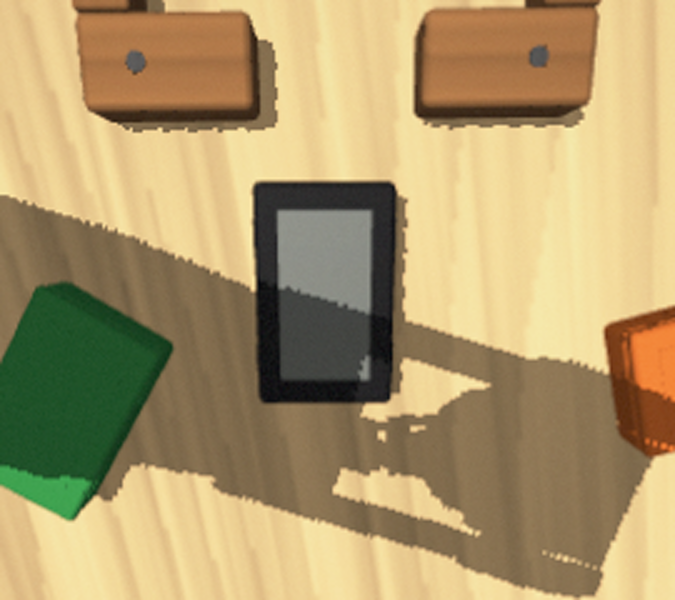

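The box is square to the tool, corners (254,184), (396,184), (391,402), (261,402). The gap's inner edges are at about x=257 and 417, so the box sits a few mm left of centre.

```bash
python3 - <<'E'
from h import *
import pickle
c=pickle.load(open("w4.pkl","rb"))
f=lambda u,v,z:bay(hit(c,u/2.5+130,v/2.5,z))
G=np.array([f(*p,.038) for p in[(86,110),(255,110),(418,107),(590,106),(77,14),(250,14),(424,10),(599,10)]])
B=np.array([f(*p,.042) for p in[(254,184),(396,184),(391,402),(261,402)]])
print(np.round(G,1),np.round(B,1),sep='\n')
g0=G[:4].mean(0);g1=G[4:].mean(0);ya=[np.degrees(np.arctan2(*-(G[i+3]-G[i]))) for i in(0,4)]
print(g0,g1,ya,"box",B.mean(0),np.degrees(np.arctan2(*((B[0]+B[1]-B[2]-B[3])[::-1]))))
o=get_obs();print(bay(o['eef_pos']))
E
```

```text
[[   3.8  106.7]
 [   4.4   34.3]
 [   6.   -35.8]
 [   6.7 -109.7]
 [  39.5  106.7]
 [  40.2   35.3]
 [  42.1  -36.7]
 [  42.3 -109.1]]
[[ -25.3   35.2]
 [ -24.9  -27. ]
 [-122.3  -27.9]
 [-122.5   34.6]]
[ 5.23270102 -1.12330517] [41.01132289 -0.94576482] [np.float64(-0.7534146597422448), np.float64(-0.7517322290987679)] box [-73.74963441   3.71341347] 0.42251647931802516
[-126.00677857    2.13173091]
```

>>> servo_tool(commands="0 0 -0.01 26 -0.5 0 1;0 0 0 26 -0.5 40 1;0 0 0 0 0 60 1;0 0 0 0 0 60 1;0 0 0 0 0 60 1")

```text
time_s: 11.92
eef_pos: [0.5652, -0.09, 0.0266]
eef_rot: [-0.002, 0.757, 0.654, -0.001]
wrist_force: [0.0, -0.4, 0.2]
opening: 0.997
grasp_force: 0.0
```

>>> servo_tool(commands="0 0 0 0 0 25 1;0 0 0 0 0 0 1;0 0 0 0 0 0 0.85;0 0 0 0 0 0 0.78;0 0 0 0 0 0 0.78")

```text
time_s: 12.55
eef_pos: [0.5685, -0.0912, 0.0072]
eef_rot: [0.001, 0.756, 0.654, 0.001]
wrist_force: [0.2, 0.6, 0.1]
opening: 0.779
grasp_force: 0.0
```

>>> servo_tool(commands="0 0 0 0 2 0 0.78;0 0 0 0 2 0 0.78;0 0 0 0 2 0 0.78;0 0 0 0 0 0 0.78;0 0 0 0 0 0 0.78")

```text
time_s: 13.18
eef_pos: [0.5737, -0.0917, 0.0058]
eef_rot: [0.0, 0.756, 0.654, 0.0]
wrist_force: [-2.1, 0.8, 1.5]
opening: 0.776
grasp_force: 0.9
```

>>> servo_tool(commands="0 0 0 0 0 0 1;0 0 0 0 0 0 1;0 0 0 0 0 -50 1;0 0 0 -30 0 -60 1;0 0 0 -30 0 -60 1")

```text
time_s: 13.8
eef_pos: [0.5654, -0.1474, 0.1694]
eef_rot: [0.0, 0.756, 0.654, 0.0]
wrist_force: [0.9, -0.9, 0.4]
opening: 1.0
grasp_force: 0.0
```

>>> servo_tool(commands="0 0 0 0 0 -60 1;0 0 0 0 0 -15 1;0 0 0 0 0 0 1;0 0 0 0 0 0 1")

```text
time_s: 14.3
eef_pos: [0.5644, -0.1463, 0.2402]
eef_rot: [-0.002, 0.756, 0.654, -0.001]
wrist_force: [0.3, 0.0, 0.1]
opening: 1.0
grasp_force: 0.0
```

```bash
python3 - <<'E'
from h import *
c=calibration("wrist");a=camera("wrist")
import pickle;pickle.dump(c,open("w5.pkl","wb"));print(bay(get_obs()['eef_pos']))
cv2.imwrite("pics/w5.png",cv2.resize(a[:240,130:400],None,fx=2.5,fy=2.5,interpolation=cv2.INTER_CUBIC))
E
```

```text
[-129.64753146   -1.8290642 ]
```

View pics/w5.png

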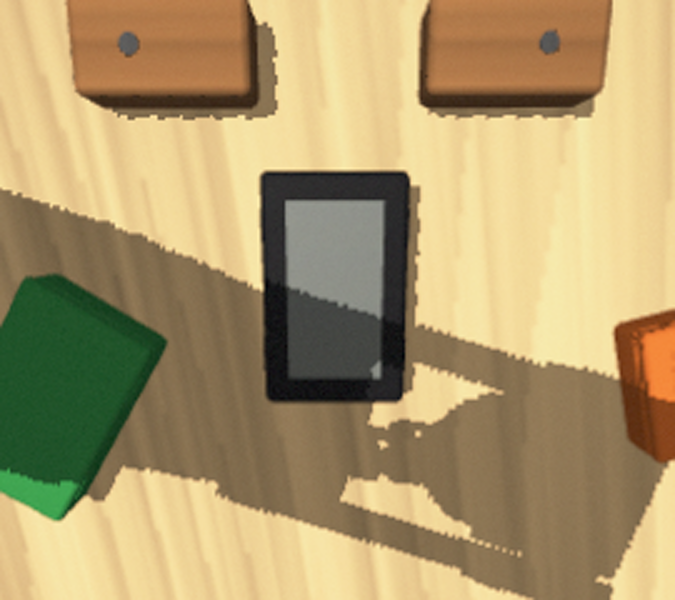

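The box is now within about 1 mm of the gap's middle (box 262–409, gap about 250–423) and parallel to it. Going behind it to push through.

>>> servo_tool(commands="0 0 0 -36 0 0 0.35;0 0 0 0 0 0 0.35;0 0 0 0 0 60 0.35;0 0 0 0 0 60 0.35;0 0 0 0 0 60 0.35")

```text
time_s: 14.98
eef_pos: [0.5595, -0.1814, 0.0598]
eef_rot: [-0.001, 0.756, 0.654, -0.0]
wrist_force: [0.6, -1.1, 0.1]
opening: 0.348
grasp_force: 0.0
```

>>> servo_tool(commands="0 0 0 0 0 40 0.35;0 0 0 0 0 12 0.35;0 0 0 8 0 0 0.35;0 0 0 10 0 0 0.35;0 0 0 10 0 0 0.35")

```text
time_s: 15.6
eef_pos: [0.5657, -0.1546, 0.0126]
eef_rot: [0.001, 0.756, 0.654, 0.001]
wrist_force: [-0.3, 0.3, 0.4]
opening: 0.35
grasp_force: 0.0
```

>>> servo_tool(commands="0 0 0 10 0 0 0.35;0 0 0 10 0 0 0.35;0 0 0 10 0 0 0.35;0 0 0 10 0 0 0.35;0 0 0 10 0 0 0.35")

```text
time_s: 16.23
eef_pos: [0.5715, -0.1049, 0.0106]
eef_rot: [-0.0, 0.756, 0.654, -0.0]
wrist_force: [-1.6, -3.9, 3.1]
opening: 0.346
grasp_force: 1.8
```

>>> servo_tool(commands="0 0 0 10 0 0 0.35;0 0 0 10 0 0 0.35;0 0 0 10 0 0 0.35;0 0 0 10 0 0 0.35;0 0 0 10 0 0 0.35")

```text
time_s: 16.85
eef_pos: [0.5787, -0.0553, 0.0106]
eef_rot: [-0.0, 0.756, 0.654, -0.0]
wrist_force: [0.6, -2.8, 2.4]
opening: 0.354
grasp_force: 1.7
```

>>> servo_tool(commands="0 0 0 10 0 0 0.35;0 0 0 10 0 0 0.35;0 0 0 10 0 0 0.35;0 0 0 10 0 0 0.35;0 0 0 10 0 0 0.35")

```text
time_s: 17.48
eef_pos: [0.5859, -0.0058, 0.0106]
eef_rot: [-0.0, 0.756, 0.654, -0.0]
wrist_force: [0.6, -2.5, 1.3]
opening: 0.348
grasp_force: 1.5
```

>>> servo_tool(commands="0 0 0 6 0 0 0.35;0 0 0 5 0 0 0.35;0 0 0 4 0 0 0.35;0 0 0 3 0 0 0.35;0 0 0 2 0 0 0.35")

```text
time_s: 18.1
eef_pos: [0.5888, 0.0134, 0.0106]
eef_rot: [-0.0, 0.756, 0.654, -0.0]
wrist_force: [-0.8, -3.2, 0.2]
opening: 0.356
grasp_force: 1.3
```

>>> servo_tool(commands="0 0 0 2 0 0 0.35;0 0 0 2 0 0 0.35;0 0 0 1 0 0 0.35")

```text
time_s: 18.48
eef_pos: [0.5895, 0.0183, 0.0106]
eef_rot: [-0.0, 0.756, 0.654, -0.0]
wrist_force: [-0.3, -2.6, -0.4]
opening: 0.351
grasp_force: 1.2
```

>>> servo_tool(commands="0 0 0 1 0 0 0.35;0 0 0 1 0 0 0.35")

```text
time_s: 18.73
eef_pos: [0.5897, 0.0202, 0.0106]
eef_rot: [-0.0, 0.756, 0.654, -0.0]
wrist_force: [0.5, -1.2, -0.8]
opening: 0.353
grasp_force: 1.1
```

>>> servo_tool(commands="0 0 0 1 0 0 0.35;0 0 0 0.5 0 0 0.35")

```text
time_s: 18.98
eef_pos: [0.59, 0.0217, 0.0106]
eef_rot: [-0.0, 0.756, 0.654, -0.0]
wrist_force: [-0.8, -1.9, -0.1]
opening: 0.349
grasp_force: 1.0
```

TCP at about bay x 40; no contact with the end board yet. Continuing in small steps and watching the force.

>>> servo_tool(commands="0 0 0 1 0 0 0.35;0 0 0 0.5 0 0 0.35")

```text
time_s: 19.23
eef_pos: [0.5902, 0.0232, 0.0106]
eef_rot: [-0.0, 0.756, 0.654, -0.0]
wrist_force: [-1.2, -1.4, -0.3]
opening: 0.352
grasp_force: 0.9
```

>>> servo_tool(commands="0 0 0 1 0 0 0.35;0 0 0 0.5 0 0 0.35")

```text
time_s: 19.48
eef_pos: [0.5904, 0.0247, 0.0106]
eef_rot: [-0.0, 0.756, 0.654, -0.0]
wrist_force: [-0.5, -1.2, -1.3]
opening: 0.347
grasp_force: 0.8
```

>>> servo_tool(commands="0 0 0 1 0 0 0.35;0 0 0 0.5 0 0 0.35")

```text
time_s: 19.73
eef_pos: [0.5907, 0.0249, 0.0107]
eef_rot: [0.001, 0.756, 0.654, -0.001]
wrist_force: [-1.3, -8.8, -2.2]
opening: 0.349
grasp_force: 4.3
```

The force rose to about 9 N, so the box is against the end board. Backing off and checking.

>>> servo_tool(commands="0 0 0 -3 0 0 0.35;0 0 0 -30 0 0 0.35;0 0 0 -40 0 0 0.35;0 0 0 -30 0 -50 0.35;0 0 0 0 0 -60 0.35")

```text
time_s: 20.35
eef_pos: [0.5747, -0.0773, 0.1207]
eef_rot: [-0.001, 0.757, 0.653, -0.001]
wrist_force: [1.1, -0.3, -0.2]
opening: 0.351
grasp_force: 0.0
```

>>> servo_tool(commands="0 0 0 40 0 -60 0.35;0 0 0 40 0 -60 0.35;0 0 0 0 0 -30 0.35;0 0 0 0 0 0 0.35")

```text
time_s: 20.85
eef_pos: [0.5876, -0.0066, 0.2582]
eef_rot: [0.002, 0.756, 0.655, 0.002]
wrist_force: [0.2, 0.6, -0.6]
opening: 0.352
grasp_force: 0.0
```

```bash
python3 - <<'E'
from h import *
c=calibration("wrist");a=camera("wrist")
import pickle;pickle.dump(c,open("w6.pkl","wb"));print(get_obs()['wrist_force'])
cv2.imwrite("pics/w6.png",cv2.resize(a[:240,130:400],None,fx=2.5,fy=2.5,interpolation=cv2.INTER_CUBIC))
E
```

```text
[ 0.18925144 -0.37367206  0.29641605]
```

View pics/w6.png

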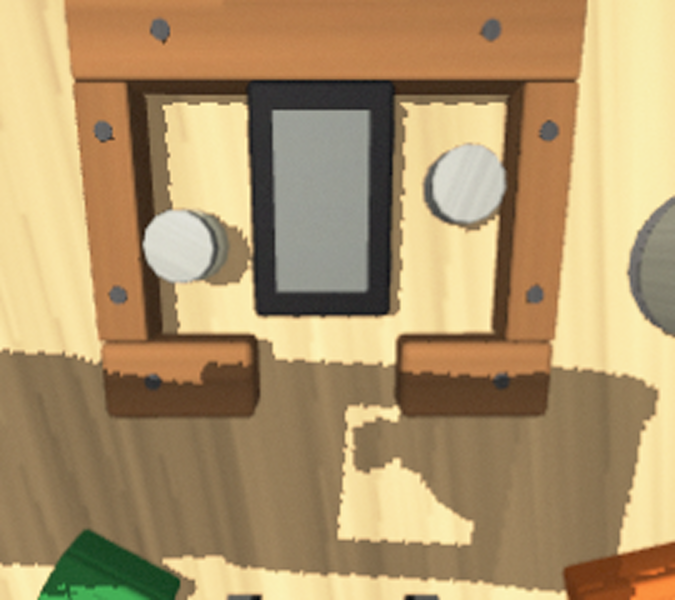

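The box (249–393, 83–315) lies flush and square against the end board (edge at y≈81), with the jar (180,245) and tin (467,185) untouched. Handing in.

```bash
python3 -c "
from bench import *
print(hand_in())"
```

```text
the job is handed in; nothing more can be done
None
```

I pushed the grey parts box through the gap and squarely up against the end board, and handed the job in at about 21 s; the last picture shows the jar and tin undisturbed, and no verdict came back.

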